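Screw the lifting knob back into the tortilla press

TASK

The wooden lifting knob of the tortilla press has come off and stands in the drilled block. Set its screw shank upright into the hole in the press lid and drive it in clockwise, pushing down firmly all the while you turn so that the screw bites, until its collar sits flush on the lid; then let go. Push firmly but not brutally, as the lid wood cracks, and leave the other things where they are.

Things in the scene. Friction and masses are not known exactly. Their poses are not given: they have to be found in the camera images.
- knob: Dark round wooden knob on a 16 mm coarse screw shank, 90 g. Origin: on its axis at the collar's underside; z up along the axis. Collar 32 mm wide, 6 mm high; 24 mm neck; round head to grip, 36 mm wide, 14 to 42 mm above the origin; shank to 24 mm below. Starts upright in the block, collar on the block's top. Any yaw will do for a grip. Released in the press's hole, it stands by itself.
- tip (a point): The lower end of the knob's screw shank, on its axis.
- block: Light wooden block, 50 (x) x 120 (y) x 34 mm high, fixed; origin at the centre of its underside. Through holes: 19 mm wide at y = +30 mm (the knob), 15 mm at y = -30 mm (a loose plain peg that stands 30 mm above the block).
- press: Base of the closed wooden tortilla press, 200 (x) x 180 (y) mm, fixed, origin at the centre of its underside; pale metal hinges at its +x end. The lid has the same outline; its top is 62 mm above the origin. It rests on rubber bumpers: it gives straight down about 1 mm per 4 N after the first 4 N, 9 mm at most, and springs back.
- pilot (a point): Centre of the mouth of the hole in the press lid, level with the lid's top face, z up; 50 mm from the lid's centre towards -x of the press. The hole is 18 mm wide, upright, with a 2 mm chamfer. The screw tip lands on the wood 20 mm down, so the collar then stands 4 mm clear of the lid.
- thread (a joint): Thread cut so far, rad; 0 at first, grows as the knob turns clockwise seen from above, 6.5 mm of depth a turn, so 3 to 3.9 rad brings the collar flush (the wood gives a little). It follows the knob only under a firm push: below about 8 to 10 N the screw spins in place; 16 to 22 N cuts surely. It stays when the knob is released. Over 40 N between knob and press cracks the lid.
- shaker: Terracotta salt shaker, 44 mm wide, 75 mm high, standing between press and block; a bystander.
- spare_peg: Plain wooden peg, 12 mm in diameter, 64 mm long, standing in the block's other hole; origin at its lower end; a bystander.
- mug: White ceramic mug at the side, 80 mm wide, 92 mm high; a bystander.
- jar: Glass jar at the side, 70 mm wide, 110 mm high; a bystander.
Not all that is in view belongs to the job. Leave any pink or purple look-alike of the knob alone.

How it is judged:
On the way, in this order (a step that is already met when the one before it is completed fails the run):
1. the knob's shank stands upright in the lid's hole (horizontal distance between tip and pilot below 0.005 m and z of tip in the frame of pilot below -0.014 m and angle between knob's own z axis and vertical below 0.15 rad), for 0.2 s.
2. the screw has cut its first thread (value of joint thread above 1 rad and z of tip in the frame of pilot below -0.018 m), for 0.05 s.
At the end, for the whole second after the job is handed in: The knob is screwed into the press lid (thread cut by more than 2 rad), upright within 0.08 rad, its collar within 1.5 mm of the lid's top and within 4 mm of the hole's centre, at rest and released (value of joint thread above 2 rad and z of knob in the frame of pilot below 0.0015 m and horizontal distance between knob and pilot below 0.004 m and angle between knob's own z axis and vertical below 0.08 rad and linear speed of knob below 0.01 m/s); the robot touches nothing.
It fails at once if the knob is forced against the press with more than 40 N and cracks it (contact force between knob and press above 40 N).
It fails at once if the shaker, the spare peg, the mug or the jar is moved more than 30 mm (distance of any of shaker, spare_peg, mug, jar from where it was at the start of the episode above 0.03 m).
It also fails if it takes over 72 s, if anything falls off the work surface, if the arm or the gripper's body presses on something with over 40 N, if the wrist force passes 120 N, or if a joint passes its speed limit or range.

ROBOT

A 7-joint arm with a two-finger parallel gripper is mounted at the origin on the work surface. World frame = base frame: x ahead of the robot, y to its left, z up, the work surface at z = 0. Lengths are in m, angles in rad, forces in N, time in s.
With the tool pointing down it reaches from about 0.35 to 0.9 m from the base axis. Payload 8.1 kg.
Tool frame: the origin (TCP) lies where the fingers leave the gripper's body, on its centre line; the fingertips stand 66 mm ahead of it and the grasp point (between the pads) lies 47 mm ahead of it (arm.tip_reach is the distance from the TCP to the fingertips, in m); z points along the fingers, y is the direction in which the jaws open and shut (so a half turn about z gives the same grasp; the last joint's range is limited). The gripper opens to 92 mm and grips with 3 to 60 N. Pads are 19 mm wide; open, the fingers measure 130 mm over their backs; the gripper's body (75 mm by 190 mm) begins 47 mm behind the grasp point.
Start: joints at [1.086, 0.434, 0.025, 1.573, -0.012, 1.134, -0.075], TCP at [0.233, -0.58, 0.292] pointing down, gripper open.
Joint ranges: [-2.62, 2.62], [-0.44, 2.09], [-1.27, 1.32], [0.08, 2.57], [-1.32, 4.46], [0.12, 2], [-2.74, 2.74]. Speed limits (rad/s): [2.22, 2.22, 3.01, 3.01, 3.14, 3.14, 3.14].

INTERFACE

Orientations are given as a rotation vector (axis times angle).
In Python, from cell import arm gives the robot as it stands.
- The arm moves only by the tool carry_out, never from a script. Its argument "plan" is a list of rows, each a list of 5 numbers: the shift along the world's x, y, z in cm, then the turn about the world's z in rad, then the finger opening in cm, from 0 to 9.18. In form: [[tx, ty, tz, spin, fingers], ...]. A call has 1 to 20 rows; each row is the pose to reach, as a shift and turn from the pose measured when the call began; what a row does not reach only later rows make up. A row lasts 1/10 s, in which the tool goes at most 50 mm and 8.59 degrees, less where a joint would pass 70% of its speed; a pose out of reach is approached as far as the arm can. A call with a gripper value outside its range is refused whole. The fingers move at their own pace and stop on an object; "squeeze" is the grip in N (left out, the last holds). Time passes only in rows, so rows that repeat a pose let the fingers close. It gives the time, the measured TCP pose, the force and the opening at its end, in the units of the state.
- arm.observe(): the state, without advancing time (a new reading comes with each control period).
- arm.get_image(name): name is "scene" or "top" or "wrist"; returns (picture, depth): 420x560x3 uint8, red, green, blue; 420x560 float32, m along the optical axis (not along the pixel's ray), 0 where there is no reading.
- arm.get_calibration(name): a dict with "intrinsics" (3x3 intrinsics, pixels), "rvec" (rotation vector, rad) and "tvec" (3), from world to camera coordinates, as OpenCV has them; the wrist camera has in their place "tool_from_camera" (4x4, takes a point from camera to tool coordinates, whose origin is the TCP and whose axes are the flange's). Camera axes: x right, y down, z forward; pixel columns grow to the right and rows downward; lengths in m; the calibration is good to about 2 mm. A picture is of the moment at which its call begins: read the wrist's pose just before it. get_calibration takes no time and is no camera call.
- arm.sign_off(): hands the job in, once; it reports no verdict.
The state is a dict: "clock": time; "joints": joint angles; "dq": joint speeds; "joint_efforts": joint torques, N m; "position": TCP position; "ee_rot": TCP orientation; "force": force on the tool from outside, world axes, zero at the start; "ft_torque": the same for the moment, N m; "width": opening from 0.0 (shut) to 1.0 (fully open).
Only numpy, scipy, OpenCV 4.12 (cv2) and the standard library are available. Lean on these libraries where they do the work, as an engineer would, in place of code of your own. Each camera call takes 0.05 s, during which the arm holds its last target. There are 200 camera calls.

## Working session

There is one attempt and no reset: what is moved stays moved. The work goes in short steps, Python scripts to look and compute and a tool call to move; the robot and the scene stay as the last step left them, time stands still between calls to the robot, and variables do not carry over. Pictures are saved under pics/ and viewed, about 8 in all and at most 12, crops included, and the job is handed in when it is done.

Besides the shell and the picture viewer there is one more tool, called after "Request:" as name(argument=value, ...) on one line, values as JSON. carry_out: Moves the arm, as the interface text tells. Its arguments: {"type":"object","properties":{"plan":{"type":"array"},"squeeze":{"type":"number"}},"required":["plan"]}

```bash
mkdir -p pics; ls
cat > h.py <<'E'
import numpy as np, cv2
from cell import arm
from scipy.spatial.transform import Rotation as R
def save(n,f,crop=None,s=1):
    p,d=arm.get_image(n); np.savez('pics/'+f+'.npz',p=p,d=d)
    q=p[...,::-1]
    if crop: q=q[crop[1]:crop[3],crop[0]:crop[2]]
    cv2.imwrite('pics/'+f+'.png',cv2.resize(q,None,fx=s,fy=s,interpolation=cv2.INTER_CUBIC)); return p,d
def cam(n,st=None):
    c=arm.get_calibration(n);K=np.array(c['intrinsics'])
    if n=='wrist':
        st=st or arm.observe();T=np.eye(4);T[:3,:3]=R.from_rotvec(st['ee_rot']).as_matrix();T[:3,3]=st['position']
        M=T@np.array(c['tool_from_camera'])
    else:
        E=np.eye(4);E[:3,:3]=R.from_rotvec(np.ravel(c['rvec'])).as_matrix();E[:3,3]=np.ravel(c['tvec']);M=np.linalg.inv(E)
    return K,M
def atz(n,u,v,z,st=None):
    K,M=cam(n,st);r=M[:3,:3]@np.linalg.inv(K)@[u,v,1];return M[:3,3]+r*(z-M[2,3])/r[2]
def dep(n,u,v,d,st=None):
    K,M=cam(n,st);return (M@np.r_[np.linalg.inv(K)@[u,v,1]*d,1])[:3]
E
python3 - <<'E'
from h import *
print(arm.observe())
save('top','top1');save('scene','sc1')
for n in('top','scene'):print(n,cam(n)[1].round(3).tolist(),cam(n)[0][0,0])
E
```

```text
pics
{'clock': 0.0, 'joints': array([ 1.08639584,  0.43522853,  0.02496357,  1.57408421, -0.01162045,
        1.13399948, -0.0751063 ]), 'dq': array([-5.38930986e-04,  9.28634868e-04,  1.35677545e-03, -3.04175698e-04,
       -1.80824247e-05,  1.95990604e-03, -1.65265185e-04]), 'joint_efforts': array([-3.92989050e-04, -6.67844439e+01,  9.84907262e-01, -3.14464831e+01,
       -6.06173929e-02,  4.26766207e-02,  1.64633962e-04]), 'position': array([ 0.2326851 , -0.5796353 ,  0.29144632]), 'ee_rot': array([-3.08305366e+00, -5.95689332e-01,  6.53610473e-04]), 'force': array([-0.29925293,  0.21701012, -0.34096092]), 'ft_torque': array([0.0030611 , 0.05287939, 0.02714185]), 'width': 1.0001110805051012}
top [[0.001, -0.989, 0.148, 0.381], [-1.0, 0.001, 0.013, -0.004], [-0.013, -0.148, -0.989, 1.302], [0.0, 0.0, 0.0, 1.0]] 391.72488590763015
scene [[-0.203, 0.578, -0.79, 1.53], [0.979, 0.105, -0.175, 0.199], [-0.018, -0.809, -0.587, 0.789], [0.0, 0.0, 0.0, 1.0]] 433.27635232510664
```

View pics/top1.png

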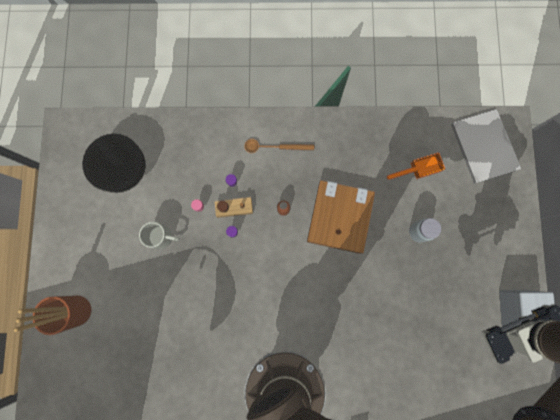

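View pics/sc1.png

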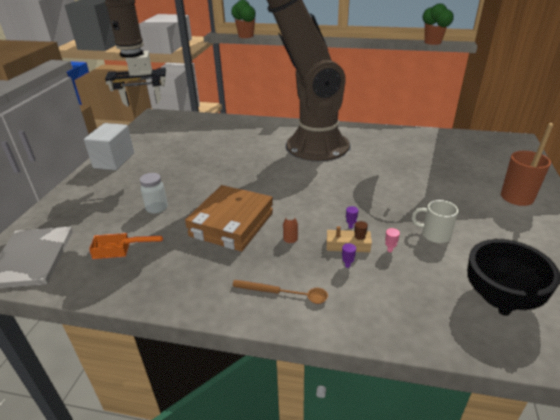

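The top view shows the knob at about (222,206), the peg at (243,205), the shaker at (284,208) and the lid hole at (338,231). Pink and purple look-alikes stand at (196,205), (231,180) and (231,231).

Run:
```python
from h import *
p=np.load('pics/top1.npz');d=p['d']
for n,u,v,z in [('knob',222,206,.076),('peg',243,205,.064),('shaker',284,208,.075),('hole',338,231,.062),('pc',341,216,.062),('pink',196,205,.05),('pur1',231,180,.05),('pur2',231,231,.05),('mug',151,235,.09),('jar',428,228,.11)]:
    print(n,atz('top',u,v,z).round(3),dep('top',u,v,d[v,u]).round(3))
cv2.imwrite('pics/c1.png',cv2.resize(p['p'][165:265,180:390,::-1],None,fx=3.8,fy=3.8,interpolation=cv2.INTER_CUBIC))
```

```text
knob [0.584 0.198 0.076] [0.584 0.198 0.076]
peg [0.589 0.133 0.064] [0.59  0.134 0.055]
shaker [0.577 0.001 0.075] [0.589 0.001 0.004]
hole [ 0.505 -0.17   0.062] [ 0.507 -0.173  0.043]
pc [ 0.553 -0.181  0.062] [ 0.553 -0.18   0.063]
pink [0.591 0.287 0.05 ] [0.588 0.283 0.067]
pur1 [0.674 0.175 0.05 ] [0.671 0.173 0.065]
pur2 [0.506 0.172 0.05 ] [0.505 0.169 0.066]
mug [0.49  0.415 0.09 ] [0.498 0.444 0.006]
jar [ 0.51  -0.437  0.11 ] [ 0.509 -0.437  0.111]
```

View pics/c1.png

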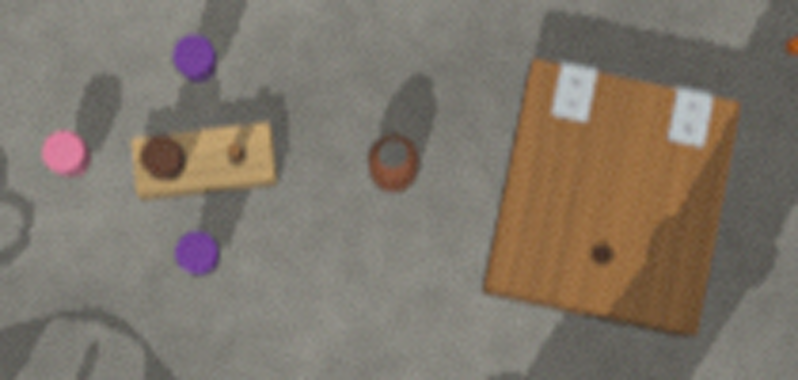

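The enlarged crop confirms those positions. I'll grip with the jaws on the diagonal (about 45°), which clears the look-alikes and the peg. First I'll hover above the knob.

Request:
carry_out(plan=[[35.1, 77.8, -2, 1.98, 6], [35.1, 77.8, -2, 1.98, 6], [35.1, 77.8, -2, 1.98, 6], [35.1, 77.8, -2, 1.98, 6], [35.1, 77.8, -2, 1.98, 6], [35.1, 77.8, -2, 1.98, 6], [35.1, 77.8, -2, 1.98, 6], [35.1, 77.8, -2, 1.98, 6], [35.1, 77.8, -2, 1.98, 6], [35.1, 77.8, -2, 1.98, 6], [35.1, 77.8, -2, 1.98, 6], [35.1, 77.8, -2, 1.98, 6], [35.1, 77.8, -2, 1.98, 6], [35.1, 77.8, -2, 1.98, 6], [35.1, 77.8, -2, 1.98, 6], [35.1, 77.8, -2, 1.98, 6], [35.1, 77.8, -2, 1.98, 6], [35.1, 77.8, -2, 1.98, 6], [35.1, 77.8, -2, 1.98, 6], [35.1, 77.8, -2, 1.98, 6]])

```text
clock: 2.1
position: [0.5835, 0.1971, 0.271]
ee_rot: [-1.195, -2.905, 0.005]
force: [-0.2, -1.1, -0.4]
width: 0.651
```

Run:
```python
from h import *
s=arm.observe();print(s['position'],s['joints'].round(3),s['ee_rot'],s['force'],R.from_rotvec(s['ee_rot']).as_matrix()[:,1],s['dq'].max())
p,d=save('wrist','w1');K,M=cam('wrist',s);print(M.round(3).tolist(),K[0,0])
```

```text
[0.58348104 0.19705667 0.27097735] [ 0.01   0.52  -0.635  1.582  0.329  1.151  0.092] [-1.19502232 -2.90454035  0.00467332] [-0.21594742 -1.07308043 -0.38738198] [ 0.70373559  0.71045537 -0.00306395] 0.02097294470412475
[[0.703, 0.679, 0.209, 0.527], [0.711, -0.671, -0.212, 0.254], [-0.004, 0.298, -0.955, 0.364], [0.0, 0.0, 0.0, 1.0]] 291.78109602049983
```

View pics/w1.png

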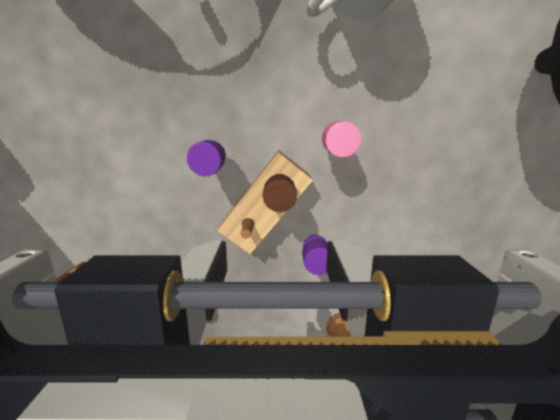

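The wrist view shows the knob's head top centred at about (280,193), with the pink and both purple look-alikes clear of the 45° jaw line.

Run:
```python
from h import *
s=arm.observe();d=np.load('pics/w1.npz');dd=d['d'];p=d['p'].astype(int)
print(dd[193,280],dep('wrist',280,193,dd[193,280],s).round(4),atz('wrist',280,193,.076,s).round(4))
m=(p.sum(2)<170).astype(np.uint8);m[240:]=0
n,l,st,c=cv2.connectedComponentsWithStats(m);i=l[193,280];print(st[i],c[i],atz('wrist',*c[i],.072,s).round(4))
v,u=np.where(l==i);P=np.array([dep('wrist',a,b,dd[b,a],s) for a,b in zip(u,v)]);T=P[P[:,2]>.071]
print(len(T),np.median(T[:,2]),(T[:,:2].min(0)+T[:,:2].max(0))/2,np.ptp(T,axis=0),T.mean(0))
```

```text
0.29824713 [0.5834 0.2015 0.076 ] [0.5834 0.2015 0.076 ]
[     0      0    560    420 234228] [278.47540004 210.07280086] [0.5963 0.1866 0.072 ]Traceback (most recent call last):
  File "<stdin>", line 6, in <module>
  File "h.py", line 20, in dep
    K,M=cam(n,st);return (M@np.r_[np.linalg.inv(K)@[u,v,1]*d,1])[:3]
        ~~~^^^^^^
  File "h.py", line 10, in cam
    c=arm.get_calibration(n);K=np.array(c['intrinsics'])
ValueError: time passes only in moves, steps and waits
```

Request:
carry_out(plan=[[0, 0.35, -4, 0, 6], [0, 0.35, -8, 0, 6], [0, 0.35, -12, 0, 6], [0, 0.35, -14.5, 0, 6], [0, 0.35, -16.2, 0, 6], [0, 0.35, -16.2, 0, 6], [0, 0.35, -16.2, 0, 6], [0, 0.35, -16.2, 0, 0], [0, 0.35, -16.2, 0, 0], [0, 0.35, -16.2, 0, 0], [0, 0.35, -16.2, 0, 0], [0, 0.35, -16.2, 0, 0], [0, 0.35, -16.2, 0, 0]], squeeze=50)

```text
clock: 3.45
position: [0.5839, 0.2001, 0.1099]
ee_rot: [1.197, 2.904, -0.004]
force: [-1.4, -1.3, 6.0]
width: 0.384
```

The grip width of 35 mm matches the 36 mm head. Next I'll lift and carry it over the hole, winding it counter-clockwise.

Request:
carry_out(plan=[[0, 0, 2, 0, 0], [0, 0, 5, 0, 0], [0, 0, 10, 0, 0], [0, 0, 15, 0, 0], [-0.5, -3, 15, 0.1, 0], [-1.5, -7, 15, 0.2, 0], [-2.5, -11, 15, 0.3, 0], [-3.5, -15, 15, 0.4, 0], [-4.5, -19, 15, 0.5, 0], [-5.5, -23, 15, 0.6, 0], [-6.5, -27, 15, 0.7, 0], [-7, -31, 15, 0.8, 0], [-7.5, -34, 15, 0.9, 0], [-7.9, -36, 15, 0.9, 0], [-7.9, -37, 15, 0.9, 0], [-7.9, -37, 15, 0.9, 0], [-7.9, -37, 15, 0.9, 0], [-7.9, -37, 15, 0.9, 0]])

```text
clock: 5.25
position: [0.5053, -0.1681, 0.2601]
ee_rot: [-0.189, 3.134, -0.002]
force: [-0.1, 0.5, -1.6]
width: 0.379
```

Run:
```python
from h import *
s=arm.observe();print(s['position'],s['joints'].round(3),s['ee_rot'],s['force'],R.from_rotvec(s['ee_rot']).as_matrix()[:,1],s['dq'].max(),s['width'])
p,d=save('wrist','w2')
```

```text
[ 0.50530034 -0.1680625   0.26009204] [ 0.844  0.448 -0.85   1.793  0.382  1.071  1.548] [-1.89324337e-01  3.13398814e+00 -2.23400195e-03] [-0.12103107  0.46554177 -1.61168484] [-0.12037924  0.99272679 -0.00153446] 0.004513131082124558 0.3792584691892749
```

View pics/w2.png

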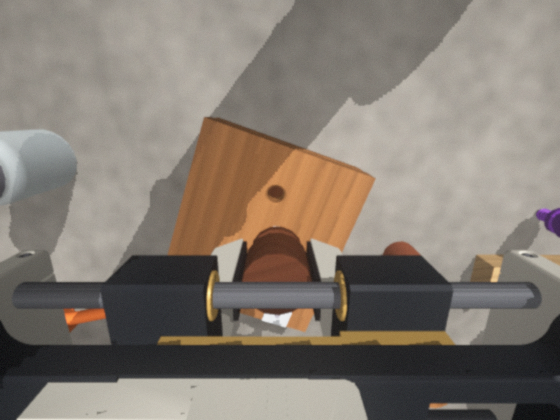

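The hole mouth is at about (276,192) in the wrist view. The knob is between the pads, with its lower end near (278,230).

Run:
```python
from h import *
s=arm.observe();z=np.load('pics/w2.npz')
print(atz('wrist',276,192,.062,s).round(4))
d=z['d'];print([dep('wrist',u,v,d[v,u],s).round(4).tolist() for u,v in((276,192),(255,190),(295,190),(276,175),(278,232),(278,240))])
K,M=cam('wrist',s)
for h in(.161,.185,.191):
  q=np.linalg.inv(M)@[s['position'][0],s['position'][1],h,1];q=K@q[:3];print(h,(q/q[2])[:2].round(1))
q=z['p'][160:310,200:350,::-1];cv2.imwrite('pics/c2.png',cv2.resize(q,None,fx=4,fy=4,interpolation=cv2.INTER_CUBIC))
```

```text
[ 0.5017 -0.1693  0.062 ]
[[0.5067, -0.1688, 0.0429], [0.502, -0.191, 0.0627], [0.497, -0.1502, 0.0627], [0.4837, -0.1715, 0.0638], [0.4924, -0.1687, 0.191], [0.4891, -0.1692, 0.2101]]
0.161 [276.4 232.5]
0.185 [276.3 247.2]
0.191 [276.3 251.5]
```

View pics/c2.png

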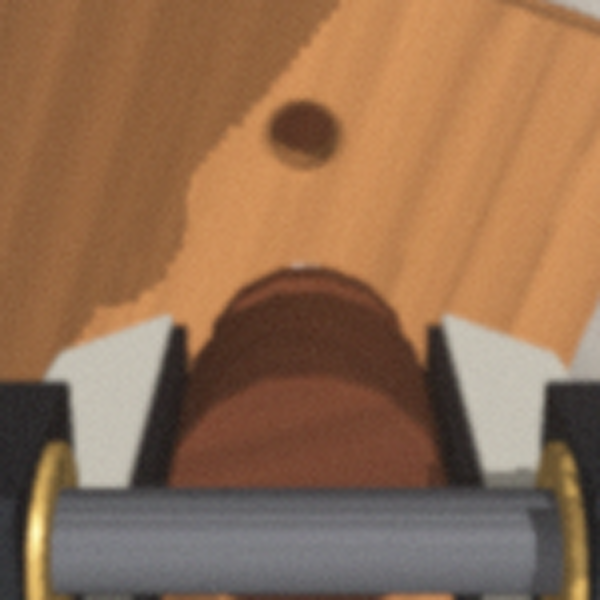

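Run:
```python
from h import *
s=arm.observe();K,M=cam('wrist',s)
print(atz('wrist',276.2,193.5,.062,s).round(4))
for dx in(-.02,-.018,-.016,-.014):
 for h in(.185,.191):
  q=np.linalg.inv(M)@[s['position'][0]+dx,s['position'][1],h,1];q=K@q[:3];print(dx,h,(q/q[2])[:2].round(1))
for u in(258,295):
  print(u)
```

```text
[ 0.5032 -0.1689  0.062 ]
-0.02 0.185 [280.3 217.6]
-0.02 0.191 [280.4 221.1]
-0.018 0.185 [279.9 220.7]
-0.018 0.191 [280.  224.2]
-0.016 0.185 [279.5 223.7]
-0.016 0.191 [279.6 227.3]
-0.014 0.185 [279.1 226.7]
-0.014 0.191 [279.1 230.4]
258
295
```

The collar and tip appear about 2–3 mm ahead of where a centred grip would put them. I'll go lower and compare tip and hole in one picture.

Request:
carry_out(plan=[[-0.2, -0.1, -3, 0, 0], [-0.2, -0.1, -6, 0, 0], [-0.2, -0.1, -7, 0, 0], [-0.2, -0.1, -7, 0, 0], [-0.2, -0.1, -7, 0, 0], [-0.2, -0.1, -7, 0, 0]])

```text
clock: 5.9
position: [0.5042, -0.169, 0.1915]
ee_rot: [-0.19, 3.132, -0.004]
force: [-0.3, 0.5, 0.1]
width: 0.385
```

Run:
```python
from h import *
s=arm.observe();print(s['position'],R.from_rotvec(s['ee_rot']).as_matrix()[:,2],s['force'],s['joints'][6])
save('wrist','w3',(215,165,340,285),5)
K,M=cam('wrist',s);x,y,z=s['position']
def pr(P):q=K@(np.linalg.inv(M)@np.r_[P,1])[:3];return ((q/q[2])[:2]-[215,165])*5
print('tip near',pr([x-.008,y,z-.099]),'collar near',pr([x-.016,y,z-.075]),'tip c',pr([x,y,z-.099]),'L/R',pr([x,y-.016,z-.075]),pr([x,y+.016,z-.075]))
```

```text
[ 0.50419906 -0.16899598  0.19149723] [ 0.00406362 -0.00202449 -0.99998969] [-0.34106484  0.54982676  0.09070081] 1.4769484411787304
tip near [314.60949246 284.12063647] collar near [322.90477202 292.73823789] tip c [307.70056722 336.48679505] L/R [181.11079046 396.05392418] [432.4844551  424.37375103]
```

View pics/w3.png

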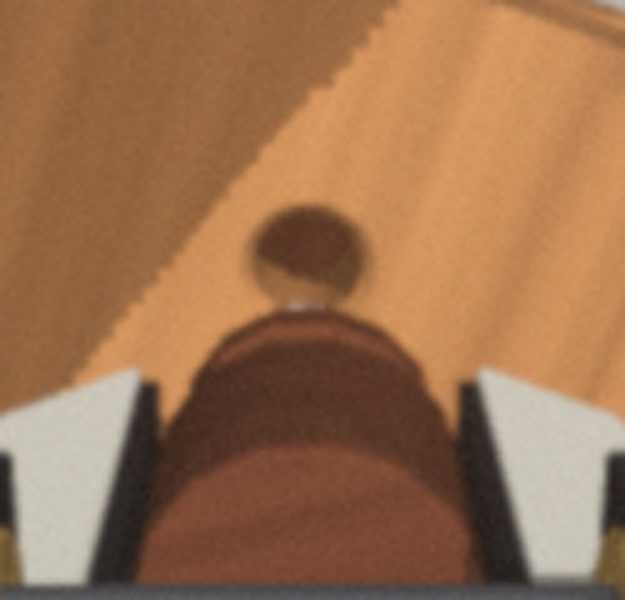

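The bright screw tip edge shows at crop (307,303), against a predicted 284, and the hole mouth spans x 248–368 with its top at y 205.

Run:
```python
from h import *
s=arm.observe();x,y,z=s['position']
a=lambda u,v,h:atz('wrist',215+u/5,165+v/5,h,s).round(4)[:2]
print('tcp',x,y,'hole top/left/right edge',a(308,205,.062),a(248,257,.062),a(368,257,.062))
print('tip near edge',a(307,300,z-.099),a(307,306,z-.099),'collar',a(312,308,z-.075),'collar L/R',a(190,395,z-.069),a(430,395,z-.069))
```

```text
tcp 0.5040852989267759 -0.1691368257782765 hole top/left/right edge [ 0.4942 -0.1704] [ 0.5041 -0.179 ] [ 0.5018 -0.1597]
tip near edge [ 0.4986 -0.1699] [ 0.4995 -0.1698] collar [ 0.4902 -0.1702] collar L/R [ 0.5009 -0.1838] [ 0.4974 -0.1549]
```

The tip is about 2 mm too far in +x, so I'll correct that and go in partway.

Request:
carry_out(plan=[[-0.2, 0, 0, 0, 0], [-0.2, 0, -1, 0, 0], [-0.2, 0, -2, 0, 0], [-0.2, 0, -2.6, 0, 0], [-0.2, 0, -3.0, 0, 0], [-0.2, 0, -3.2, 0, 0], [-0.2, 0, -3.4, 0, 0], [-0.2, 0, -3.6, 0, 0], [-0.2, 0, -3.7, 0, 0], [-0.2, 0, -3.7, 0, 0]])

```text
clock: 6.95
position: [0.5021, -0.1692, 0.1544]
ee_rot: [-0.189, 3.132, -0.004]
force: [-0.0, 0.0, -1.1]
width: 0.379
```

No contact force with the tip about 7 mm into the hole, so it's in. I'll continue towards the hole bottom.

Request:
carry_out(plan=[[0, 0, -0.2, 0, 0], [0, 0, -0.4, 0, 0], [0, 0, -0.6, 0, 0], [0, 0, -0.8, 0, 0], [0, 0, -1.0, 0, 0], [0, 0, -1.1, 0, 0], [0, 0, -1.1, 0, 0]])

```text
clock: 7.65
position: [0.5021, -0.1691, 0.1432]
ee_rot: [-0.189, 3.132, -0.004]
force: [0.5, -0.3, -0.6]
width: 0.381
```

Run:
```python
from h import *
s=arm.observe();print(s['position'],s['force'],s['ft_torque'],s['joints'][6])
save('wrist','w4',(215,165,340,285),5)
```

```text
[ 0.50210335 -0.1691251   0.14324033] [ 0.51369186 -0.28307497 -0.56868402] [ 0.04058032 -0.22582554  0.00595705] 1.4191495914797554
```

View pics/w4.png

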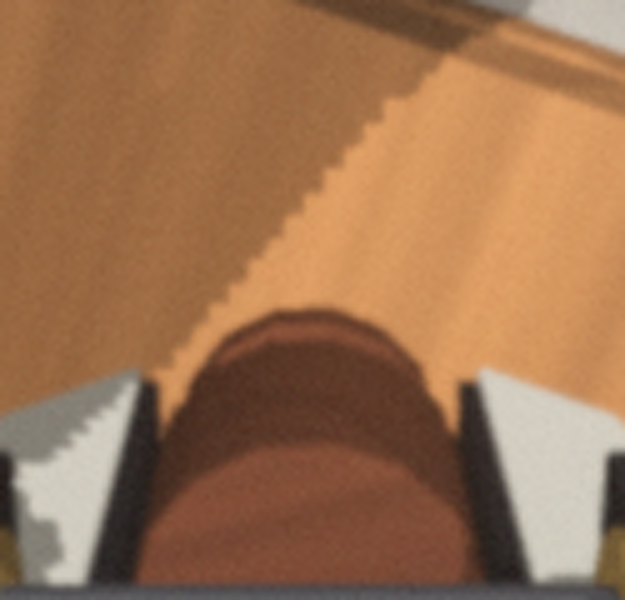

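The screw stands in the hole with the collar just above the lid. Now I'll press down.

Request:
carry_out(plan=[[0, 0, -0.1, 0, 0], [0, 0, -0.2, 0, 0], [0, 0, -0.3, 0, 0], [0, 0, -0.4, 0, 0], [0, 0, -0.4, 0, 0], [0, 0, -0.4, 0, 0]])

```text
clock: 8.3
position: [0.5024, -0.1691, 0.1399]
ee_rot: [-0.189, 3.131, -0.004]
force: [-2.0, 0.2, 8.6]
width: 0.382
```

Request:
carry_out(plan=[[0, 0, -0.15, 0, 0], [0, 0, -0.3, 0, 0], [0, 0, -0.3, 0, 0], [0, 0, -0.3, 0, 0]])

```text
clock: 8.7
position: [0.5026, -0.169, 0.1379]
ee_rot: [-0.19, 3.131, -0.006]
force: [-2.6, 0.7, 15.0]
width: 0.383
```

Pushing at 15 N. I'll turn clockwise 1.2 rad and follow the pitch down.

Request:
carry_out(plan=[[0, 0, -0.18, 0, 0], [0, 0, -0.18, -0.05, 0], [0, 0, -0.19, -0.15, 0], [0, 0, -0.2, -0.25, 0], [0, 0, -0.21, -0.35, 0], [0, 0, -0.22, -0.45, 0], [0, 0, -0.24, -0.55, 0], [0, 0, -0.25, -0.65, 0], [0, 0, -0.26, -0.75, 0], [0, 0, -0.27, -0.85, 0], [0, 0, -0.28, -0.95, 0], [0, 0, -0.29, -1.05, 0], [0, 0, -0.3, -1.15, 0], [0, 0, -0.3, -1.2, 0], [0, 0, -0.3, -1.2, 0]])

```text
clock: 10.2
position: [0.504, -0.168, 0.1365]
ee_rot: [1.613, 2.691, -0.007]
force: [-1.6, 3.7, 16.1]
width: 0.379
```

Run:
```python
from h import *
s=arm.observe();print(s['position'],s['force'],s['ft_torque'],s['joints'].round(2),s['ee_rot'])
```

```text
[ 0.50395196 -0.16799361  0.13647754] [-1.60897196  3.7099829  16.06680043] [0.92286013 0.34546822 0.0112734 ] [ 0.54  0.51 -0.44  1.95  0.32  0.75  0.41] [ 1.61269269  2.69075802 -0.00701995]
```

Force held steady while the knob sank with the turn, so it's cutting. The knob sits about 2 mm off the tool axis, so I'll orbit the TCP slightly as it turns to relieve the side force.

Request:
carry_out(plan=[[0.02, 0.04, -0.2, 0, 0], [0.03, 0.06, -0.2, -0.1, 0], [0.05, 0.07, -0.22, -0.2, 0], [0.07, 0.08, -0.23, -0.3, 0], [0.09, 0.08, -0.24, -0.4, 0], [0.11, 0.08, -0.25, -0.5, 0], [0.13, 0.08, -0.26, -0.6, 0], [0.15, 0.08, -0.27, -0.7, 0], [0.16, 0.07, -0.28, -0.8, 0], [0.17, 0.06, -0.29, -0.9, 0], [0.18, 0.05, -0.3, -1.0, 0], [0.19, 0.04, -0.31, -1.1, 0], [0.2, 0.03, -0.32, -1.2, 0], [0.2, 0.03, -0.32, -1.2, 0]])

```text
clock: 11.6
position: [0.5061, -0.1681, 0.1346]
ee_rot: [2.855, 1.306, -0.009]
force: [-4.7, -0.7, 17.1]
width: 0.386
```

Run:
```python
from h import *
s=arm.observe();print(s['position'],s['force'],s['ft_torque'],s['joints'].round(2),s['ee_rot'])
```

```text
[ 0.50610344 -0.16810539  0.13461489] [-4.69849608 -0.66665066 17.09457048] [-0.22074725  1.16249094  0.03454263] [ 0.3   0.48 -0.12  1.96  0.09  0.71 -0.58] [ 2.85461144  1.30569769 -0.00930968]
```

Request:
carry_out(plan=[[-0.04, -0.01, -0.19, 0, 0], [-0.04, -0.02, -0.2, -0.1, 0], [-0.03, -0.04, -0.21, -0.2, 0], [-0.03, -0.05, -0.22, -0.3, 0], [-0.02, -0.07, -0.23, -0.4, 0], [-0.02, -0.09, -0.24, -0.5, 0], [-0.02, -0.11, -0.25, -0.6, 0], [-0.02, -0.12, -0.26, -0.7, 0], [-0.02, -0.13, -0.27, -0.8, 0], [-0.02, -0.14, -0.28, -0.9, 0], [-0.03, -0.15, -0.29, -1.0, 0], [-0.03, -0.16, -0.3, -1.1, 0], [-0.04, -0.17, -0.3, -1.2, 0], [-0.04, -0.17, -0.3, -1.2, 0]])

```text
clock: 13.0
position: [0.5062, -0.1696, 0.1332]
ee_rot: [-3.093, 0.539, 0.008]
force: [-4.7, 1.3, 21.6]
width: 0.381
```

Run:
```python
from h import *
s=arm.observe();print(s['position'],s['force'],s['ft_torque'],s['joints'].round(2),s['ee_rot'])
save('wrist','w5',(165,125,365,275),4)
```

```text
[ 0.50619876 -0.1696453   0.13317706] [-4.73763895  1.33650176 21.61915404] [0.59807763 1.13062774 0.00411168] [ 0.07  0.49  0.21  1.98 -0.15  0.7  -1.54] [-3.09324975  0.53929661  0.00753787]
```

View pics/w5.png

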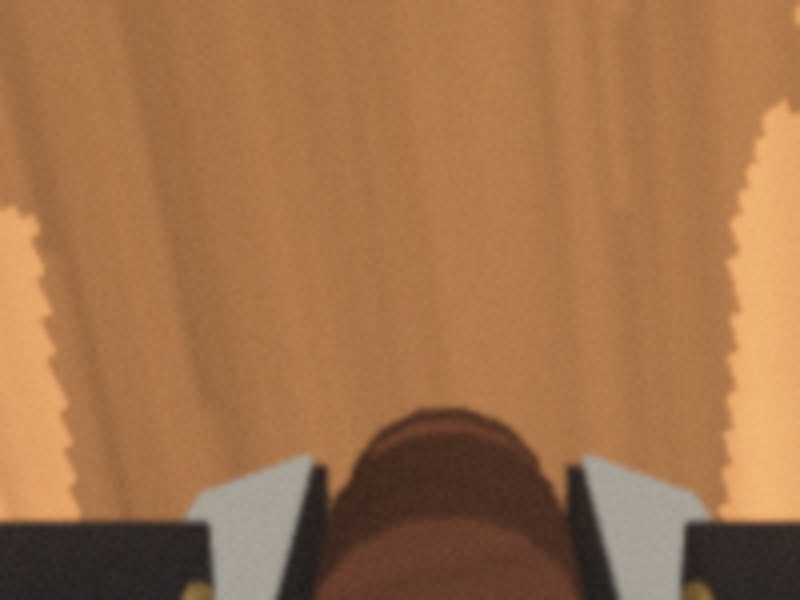

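The collar looks nearly seated. I'll turn 0.8 rad more at an unchanged height command to see whether the screw still advances.

Request:
carry_out(plan=[[-0.05, 0.02, -0.2, -0.1, 0], [-0.05, 0.01, -0.2, -0.2, 0], [-0.06, 0, -0.2, -0.3, 0], [-0.07, -0.02, -0.2, -0.4, 0], [-0.08, -0.03, -0.2, -0.5, 0], [-0.1, -0.04, -0.2, -0.6, 0], [-0.11, -0.05, -0.2, -0.7, 0], [-0.12, -0.06, -0.2, -0.8, 0], [-0.12, -0.06, -0.2, -0.8, 0]])

```text
clock: 13.95
position: [0.5055, -0.1702, 0.1328]
ee_rot: [-2.636, 1.701, 0.004]
force: [-4.8, 2.2, 22.5]
width: 0.383
```

Height and force hardly changed, so it's seated. I'll ease off, open and rise.

Request:
carry_out(plan=[[-0.05, 0.02, 0.1, 0, 0], [-0.05, 0.02, 0.25, 0, 0], [-0.05, 0.02, 0.4, 0, 0], [-0.05, 0.02, 0.4, 0, 0], [-0.05, 0.02, 0.4, 0, 6], [-0.05, 0.02, 0.4, 0, 6], [-0.05, 0.02, 0.4, 0, 6], [-0.05, 0.02, 0.4, 0, 6], [-0.05, 0.02, 2, 0, 6], [-0.05, 0.02, 5, 0, 6], [-0.05, 0.02, 9, 0, 6], [-0.05, 0.02, 12, 0, 6], [-0.05, 0.02, 12, 0, 6], [-0.05, 0.02, 12, 0, 6]])

```text
clock: 15.35
position: [0.5051, -0.1699, 0.2531]
ee_rot: [-2.636, 1.7, 0.003]
force: [-0.3, 0.4, -0.5]
width: 0.654
```

Run:
```python
from h import *
s=arm.observe();print(s['position'],s['force'],s['width'])
p,d=save('wrist','w6')
K,M=cam('wrist',s);v,u=np.mgrid[:420,:560]
X=np.stack([u*d,v*d,d],-1)@np.linalg.inv(K).T@M[:3,:3].T+M[:3,3]
m=(d>0)&(np.hypot(X[...,0]-.505,X[...,1]+.169)<.03)&(v<250)
k=X[m];t=k[(k[:,2]>.095)&(k[:,2]<.12)];print('head top',np.percentile(t[:,2],[10,50,80,95]),len(t),(t.max(0)+t.min(0))/2,np.ptp(t,axis=0))
l=(d>0)&(np.hypot(X[...,0]-.505,X[...,1]+.169)<.05)&(X[...,2]<.068);print('lid',np.median(X[l][:,2]))
```

```text
[ 0.50511938 -0.16991556  0.25306189] [-0.33680273  0.35800015 -0.53217183] 0.6536223318930171
head top [0.10385979 0.10512605 0.10571771 0.10625794] 1301 [ 0.50512007 -0.16950653  0.10131386] [0.03528078 0.03494367 0.01259192]
lid 0.06278971171597617
```

View pics/w6.png

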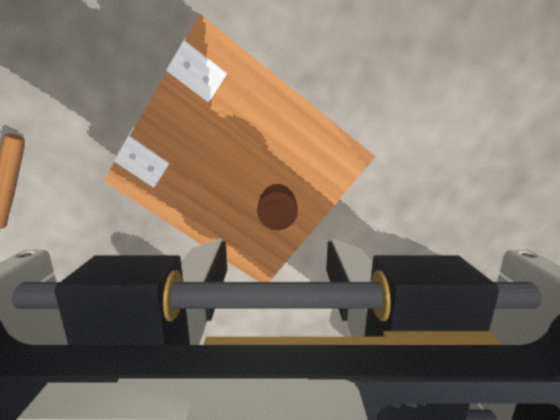

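The picture shows the knob standing upright in the lid at (277,207), with the fingers clear. I'll check the gap more exactly, plus the bystanders from the top camera.

Run:
```python
from h import *
s=arm.observe();K,M=cam('wrist',s);v,u=np.mgrid[:420,:560]
for i in range(2):
  p,d=arm.get_image('wrist')
  X=np.stack([u*d,v*d,d],-1)@np.linalg.inv(K).T@M[:3,:3].T+M[:3,3]
  r=np.hypot(X[...,0]-.505,X[...,1]+.1695);ok=(d>0)&(v<245)
  L=X[ok&(r<.045)&(r>.022)&(abs(X[...,2]-.063)<.004)];T=X[ok&(r<.012)&(X[...,2]>.1)]
  c=np.linalg.lstsq(np.c_[L[:,:2],np.ones(len(L))],L[:,2],rcond=None)[0]
  ct=np.linalg.lstsq(np.c_[T[:,:2],np.ones(len(T))],T[:,2],rcond=None)[0]
  q=[.505,-.1695,1];print('lid',q@c,c[:2],'top',q@ct,ct[:2],'gap mm',(q@ct-q@c-.042)*1e3)
p,d=arm.get_image('top');o=np.load('pics/top1.npz')
for n,a,b in[('peg',243,205),('shaker',284,208),('mug',151,235),('jar',428,228)]:
  w=np.s_[b-14:b+15,a-16:a+17];t=cv2.matchTemplate(p[b-25:b+26,a-27:a+28],o['p'][w],cv2.TM_CCOEFF_NORMED);_,m,_,l=cv2.minMaxLoc(t);print(n,round(m,2),l,'(exp 11,11)')
```

```text
lid 0.06275388556068413 [-0.0002801  -0.00089171] top 0.10524016924597061 [-0.00235954  0.00125357] gap mm 0.4862836852864774
lid 0.06321491806719477 [ 0.00087499 -0.00158398] top 0.10567782945970364 [-0.00268216  0.00129027] gap mm 0.4629113925088621
peg 0.89 (11, 11) (exp 11,11)
shaker 0.99 (11, 11) (exp 11,11)
mug 0.99 (11, 11) (exp 11,11)
jar 0.99 (11, 11) (exp 11,11)
```

The gap is about 0.5 mm (limit 1.5), the knob is upright and centred, and the bystanders haven't moved. I'm handing in.

```bash
python3 -c "
from cell import arm
print(arm.observe()['clock'],arm.sign_off())"
```

```text
the job is handed in; nothing more can be done
15.55 None
```

The knob is screwed into the press lid and released. I handed the job in at 15.55 s; the interface gave no verdict.

I gripped the knob on a 45° diagonal to clear the look-alikes and set its shank in the hole. I then turned it about 4.4 rad clockwise; readings between the turns showed a push of 15 to 22.5 N.

Last checks:
- **Collar:** about 0.5 mm above the lid by depth image (limit 1.5 mm), so not perfectly flush by that reading. In the last 0.8 rad of turning, height and force hardly changed, which I took as seated.
- **Position:** the knob's head stands within about 1 mm of the measured hole centre and is upright within about 0.003 rad.
- **Bystanders:** the shaker, peg, mug and jar match the starting picture with no shift.
- **Release:** the gripper is open and about 12 cm above where it let go, with no contact force.

**Mismatches:** the knob sat about 2 mm off the tool axis in the grip, so I shifted the tool slightly as it turned. Side forces were about 4 to 5 N. The thread angle can't be read directly. From force and height, the screw sank about 3.7 mm of the expected 4 mm, or roughly 3.6 rad.

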